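# Pump up the dosing unit and hold its selector on the third stop

### The job

Pump up the hand dosing unit with at least three full strokes of its sprung lever, right down and right up again each time; then turn the selector knob clockwise, counting the clicks, to its third stop without running on to the fourth. The knob springs back when let go, so finish while still holding it in the fingers on the third stop, with the lever up; leave the bottle, beaker and mug standing where they are.

Things in the scene. Friction and masses are not known exactly. Their poses are not given: they have to be found in the camera images.
- dosing_unit: fixed unit on an aluminium base plate 220 x 300 x 12 mm. Origin: centre of the underside, on the counter; x to the unit's back, y to the pump side, z up. Pump lever at y = +95 mm; selector at x = -30, y = -95 mm on a grey block 96 x 90 mm with a round dial plate, top 74 mm above the counter. A lying steel cylinder (top at 68 mm) crosses the back at x = 78, y = -105 to 20 mm.
- paddle (a point): centre of the upper face of the flat black paddle, 56 x 56 x 12 mm, on the lever's end toward the unit's -x. Moves with the lever: 155 mm from the pivot along the lever, 10 mm above its centre line. About 187 mm above the counter with the lever up, 74 mm when down. The point's axes do not show the paddle's slope: at lever value 0 they are parallel to the unit's.
- lever_pivot (a point): fixed point on the pump lever's axis, 115 mm above the counter; the axis is parallel to the unit's y.
- pump_lever (a joint): lever angle, rad: 0 = fully up (slopes 0.42 rad upward from pivot to paddle), 0.75 = down on its stop (slopes 0.33 rad downward). Sprung up: about 4 N at the paddle at the top, 8 N at the bottom; it rises right up (below 0.08) by itself in under a second when free. A full stroke goes beyond 0.66. Press the paddle down from above with shut fingers.
- selector_grip: the turning knob: black skirt, diameter 50, 8 mm high, with a bar grip 46 mm long (x), 13 mm thick (y), sides free from 8 to 39 mm (its top) above the origin. Origin: on the vertical axis at the skirt's underside, 76 mm above the counter. x runs along the bar to the pointer (white line). It starts at the long mark, toward the unit's back; short marks 24 degrees apart are the stops.
- selector (a joint): knob angle, rad, growing clockwise seen from above: 0 = home, at the long mark; a click every 0.419 rad (24 degrees): stops at 0.419, 0.838, 1.257 (third), 1.676, 2.094 (end). A return spring, 0.10 N m at home and 0.16 N m at the third stop, is stronger than the clicks (ripple 0.06 N m): let go, the knob turns back home.
- std_bottle_c: bystander: small bottle with black screw cap, diameter 54, height 105 mm; origin at the centre of its underside.
- beaker: bystander: clear beaker, diameter 56, height 70 mm; origin at the centre of its underside.
- mug_1: bystander: mug, 81 x 113 mm with handle, 101 mm high; origin at the centre of its underside.

How it is judged (in metres and radians):
On the way, in this order (a step that is already met when the one before it is completed fails the run):
1. pump lever pressed right down, stroke 1 (value of joint pump_lever above 0.66 rad), for 0.05 s.
2. pump lever come right up again after stroke 1 (value of joint pump_lever below 0.08 rad), for 0.05 s.
3. pump lever pressed right down, stroke 2 (value of joint pump_lever above 0.66 rad), for 0.05 s.
4. pump lever come right up again after stroke 2 (value of joint pump_lever below 0.08 rad), for 0.05 s.
5. pump lever pressed right down, stroke 3 (value of joint pump_lever above 0.66 rad), for 0.05 s.
6. pump lever come right up again after stroke 3 (value of joint pump_lever below 0.08 rad), for 0.05 s.
7. selector turned to the third stop and held there by the fingers (value of joint selector between 1.127 and 1.387 rad and contact force between the fingers and selector_grip above 1 N), for 0.3 s.
At the end, for the whole second after the job is handed in: The program ends with the fingers holding the selector grip (contact over 1 N), the selector on its third stop (1.257 rad, within 0.13) and still (under 0.1 rad/s), and the pump lever up (below 0.08 rad) (all of step 7 and velocity of joint selector between -0.1 and 0.1 rad/s and value of joint pump_lever below 0.08 rad); the arm keeps its last pose, push and grip.
It fails at once if the selector was run on toward the fourth stop (value of joint selector above 1.52 rad).
It fails at once if the bottle was moved more than 30 mm or tipped (distance of std_bottle_c from where it was at the start of the episode above 0.03 m or angle between std_bottle_c's own z axis and vertical above 0.3 rad).
It fails at once if the beaker was moved more than 30 mm or tipped (distance of beaker from where it was at the start of the episode above 0.03 m or angle between beaker's own z axis and vertical above 0.3 rad).
It fails at once if the mug was moved more than 30 mm or tipped (distance of mug_1 from where it was at the start of the episode above 0.03 m or angle between mug_1's own z axis and vertical above 0.3 rad).
It also fails if it takes over 64 s, if anything falls off the work surface, if the arm or the gripper's body presses on something with over 40 N, if the wrist force passes 120 N, or if a joint passes its speed limit or range.

### The arm

A 6-joint arm with a two-finger parallel gripper is mounted at the origin on a cart in front of the work surface, level with it; the furniture and walls round the work are solid. World frame = base frame: x ahead of the robot, y to its left, z up, the work surface at z = 0. Lengths are in m, angles in degrees, forces in N, time in s.
With the tool pointing down it reaches from about 0.3 to 0.75 m from the base axis. Payload 8.5 kg.
Tool frame: the origin (TCP) lies at the very end of the fingers, on their centre line; the grasp point (between the pads) lies 19 mm behind it; z points along the fingers, y is the line along which they close (so a half turn about z gives the same grasp; the last joint's range is limited). The gripper opens to 85 mm and grips with 20 to 120 N. Pads are 22 mm wide; open, the fingers measure 114 mm over their backs; the gripper's body (76 mm by 85 mm) begins 54 mm behind the grasp point. The pads swing forward as they close: fully open they stand 13 mm farther back than shut.
Start: joints at [60.43, 21.807, 74.336, -0, 83.858, -12.336], TCP at [0.163, 0.525, 0.231] pointing down, gripper open.
Joint ranges: [-178.18, 178.18], [-50.72, 133.34], [12.68, 142.11], [-81.47, 261.47], [9.98, 163.14], [-165.26, 165.26]. Speed limits (degrees/s): [136.94, 136.94, 180, 180, 180, 180].

### API

Orientations are given as a 3x3 rotation matrix whose columns are the frame's x, y, z axes.
In Python, from rig import env gives the robot as it stands.
- The arm moves only by the tool move_arm, never from a script. Its argument "plan" is a list of rows, each a list of 7 numbers: the turn, a rotation vector about the tool's x, y, z in degrees, then the shift along the tool's x, y, z in cm, then the gripper command: -1 is shut, 1 is fully open, values between are in proportion. In form: [[ax, ay, az, tx, ty, tz, jaw], ...]. A call has 1 to 5 rows; each row is the pose to reach, as a shift and turn from the pose commanded when the call began, along the tool's axes at that moment; what a row does not reach only later rows make up. A row lasts 1/10 s, in which the tool goes at most 50 mm and 8.59 degrees, less where a joint would pass 70% of its speed; a pose out of reach is approached as far as the arm can. A call with a gripper value outside its range is refused whole. The fingers move at their own pace and stop on an object; "squeeze" is the grip in N (left out, the last holds). Time passes only in rows, so rows that repeat a pose let the fingers close. It gives the time, the measured TCP pose, the force, the opening and the grip force at its end, in the units of the state.
- env.observe(): the state, without advancing time (a new reading comes with each control period).
- env.get_image(name): name is "scene" or "top"; returns a dict with "color" (384x512x3 uint8, red, green, blue), "fov_y" (degrees; the focal length in pixels is half the picture's height over the tangent of half this angle, whatever the lens; pixels are square), "cx", "cy" (the principal point, pixels), "distortion" ([k1, k2, p1, p2, k3] as OpenCV has them; the pictures are not rectified), "R" (3x3) and "t" (3): a world point X has camera coordinates R X + t. Camera axes: x right, y down, z forward; pixel columns grow to the right and rows downward; lengths in m; the calibration is good to about 2 mm. A picture is of the moment at which its call begins. There is no depth.
- env.close_job(): hands the job in; it is judged then, once.
Trained networks look in a picture, given as the dict that the camera call returned (one of the last four; its "shot" number tells which), for a name from the list of things; names that differ only in an ending like _2 or _b are one class to them, and where a whole thing is asked for, a point or a joint stands for the part that bears it (a point fixed in the world has none). Each returns a list of dicts, best first, with "conf" (0 to 1); they miss things now and then, are a little off and sometimes report something else, mostly with a low value. They report only what shows in the picture. A call takes as long as a camera call.
- env.outline_of(target, picture): "mask" (384x512 bool, what is visible of it) and "bbox" ([centre column, centre row, width, height] in pixels, round what is visible of it).
- env.tip_of(target, picture): "pixel" ([column, row] in pixels: a listed point, or the origin of a listed thing).
The state is a dict: "time_s": time; "q": joint angles; "qvel": joint speeds; "joint_efforts": joint torques, N m; "position": TCP position; "tool_rot": TCP orientation; "ft_force": force on the tool from outside, world axes, zero at the start; "wrist_torque": the same for the moment, N m; "grip_width": finger opening in m; "gripper_force": force on a finger pad.
Only numpy, scipy, OpenCV 4.12 (cv2) and the standard library are available. Lean on these libraries where they do the work, as an engineer would, in place of code of your own. Each camera call takes 0.05 s, during which the arm holds its last target. There are 200 camera calls.

## Working session

There is one attempt and no reset: what is moved stays moved. The work goes in short steps, Python scripts to look and compute and a tool call to move; the robot and the scene stay as the last step left them, time stands still between calls to the robot, and variables do not carry over. Pictures are saved under pics/ and viewed, at most 10 in all, crops included, and the job is handed in when it is done.

Besides the shell and the picture viewer there is one more tool, called after "Emit:" as name([rows], argument=value, ...), one row to a line, values as JSON. move_arm: Moves the arm, as the interface text tells. Its arguments: {"type":"object","properties":{"plan":{"type":"array"},"squeeze":{"type":"number"}},"required":["plan"]}

```bash
mkdir -p pics; cat > h.py <<'E'
import numpy as np, cv2
from rig import env
def K(p):
    h,w=p["color"].shape[:2]; f=h/2/np.tan(np.radians(p["fov_y"])/2)
    return np.array([[f,0,p["cx"]],[0,f,p["cy"]],[0,0,1.]])
def atz(p,px,z):
    u=cv2.undistortPoints(np.array([[px]],float),K(p),np.array(p["distortion"],float)).ravel()
    R=np.array(p["R"]);t=np.array(p["t"]); c=-R.T@t; d=R.T@np.array([u[0],u[1],1])
    return c+d*(z-c[2])/d[2]
def proj(p,X):
    return cv2.projectPoints(np.array([X],float),cv2.Rodrigues(np.array(p["R"],float))[0],np.array(p["t"],float),K(p),np.array(p["distortion"],float))[0].ravel()
E
python3 - <<'E'
from h import *
P={n:env.get_image(n) for n in("scene","top")}
cv2.imwrite("pics/a.png",np.hstack([P[n]["color"][:,:,::-1] for n in P])[:, :, :] if 0 else cv2.resize(np.vstack([P[n]["color"][:,:,::-1] for n in P]),(400,600)))
cv2.imwrite("pics/top.png",P["top"]["color"][:,:,::-1]);cv2.imwrite("pics/scene.png",P["scene"]["color"][:,:,::-1])
Z=dict(dosing_unit=0,paddle=.187,lever_pivot=.115,selector_grip=.076,std_bottle_c=0,beaker=0,mug_1=0)
for n,p in P.items():
  print(n,-np.array(p["R"]).T@p["t"])
  for k,z in Z.items():
    for r in env.tip_of(k,p)[:2]: print(k,round(r["conf"],2),np.round(r["pixel"],1),atz(p,r["pixel"],z).round(4))
s=env.observe();print(s["time_s"],s["position"],np.round(s["tool_rot"],3))
E
```

```text
scene [0.14473389 0.35535133 0.97118877]
dosing_unit 0.96 [282.6 230.7] [ 0.5707 -0.0787 -0.    ]
paddle 0.64 [281.7 226. ] [ 0.4993 -0.0017  0.187 ]
lever_pivot 0.82 [231.7 216.7] [0.6308 0.0451 0.115 ]
selector_grip 0.55 [312.1 199.1] [ 0.5631 -0.1725  0.076 ]
std_bottle_c 0.93 [300.1 160.9] [ 0.7311 -0.2904  0.    ]
beaker 0.91 [211.9 220.6] [ 0.7202  0.0549 -0.    ]
mug_1 0.83 [243.7 175.3] [ 0.7952 -0.1159  0.    ]
top [ 0.58240561 -0.04553287  1.12971078]
dosing_unit 0.74 [256.7 218.7] [ 0.5799 -0.0694  0.    ]
paddle 0.59 [226.5 258.2] [0.4975 0.002  0.187 ]
lever_pivot 0.95 [211.7 198.2] [0.6308 0.0363 0.115 ]
lever_pivot 0.28 [332.5 165.2] [ 0.6999 -0.2483  0.115 ]
selector_grip 0.61 [300.  218.8] [ 0.5767 -0.1723  0.076 ]
std_bottle_c 0.79 [338.3 164.3] [ 0.7151 -0.2865  0.    ]
beaker 0.86 [204.7 163.5] [0.7273 0.0615 0.    ]
mug_1 0.61 [267.2 139. ] [ 0.7868 -0.1032  0.    ]
0.8 [0.16296434 0.52528867 0.2313505 ] [[-0.955  0.296  0.   ]
 [ 0.296  0.955  0.   ]
 [-0.     0.    -1.   ]]
```

View pics/top.png

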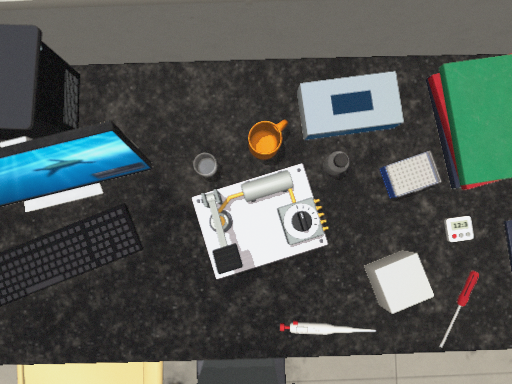

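View pics/scene.png

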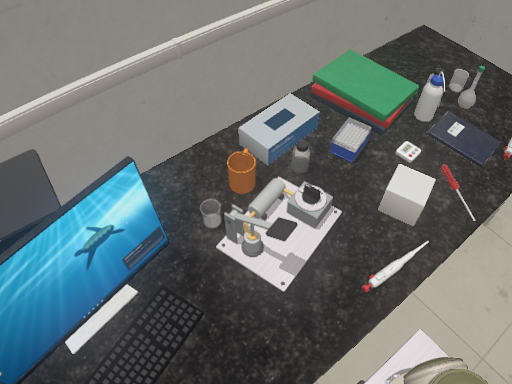

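The top view shows the plate with corners near (194,202), (302,165), (328,243) and (217,278), the paddle at (228,258) and the dial at (301,221). The scene view agrees. The paddle-to-pivot distance I measured is 0.1376 m against an expected 0.1375 m.

```bash
python3 - <<'E'
from h import *
from scipy.optimize import least_squares
p=env.get_image("top");s=env.get_image("scene")
g=cv2.cvtColor(p["color"],cv2.COLOR_RGB2GRAY); gs=cv2.cvtColor(s["color"],cv2.COLOR_RGB2GRAY)
def sub(g,c): return cv2.cornerSubPix(g,np.array(c,np.float32).reshape(-1,1,2),(5,5),(-1,-1),(3,50,.01)).reshape(-1,2)
# order: (+x,+y),(+x,-y),(-x,-y),(-x,+y)
ct=sub(g,[(194,202),(302,165),(328,243),(217,278)]); cs=sub(gs,[(341,211),(283,288)])
print(ct,cs)
L=np.array([[.11,.15],[.11,-.15],[-.11,-.15],[-.11,.15]])
def W(v,l,z): c,q=np.cos(v[2]),np.sin(v[2]); return [v[0]+c*l[0]-q*l[1],v[1]+q*l[0]+c*l[1],z]
pw=np.array([atz(p,c,.012) for c in ct]);sw=np.array([atz(s,c,.012) for c in cs]);print(pw.round(4),sw.round(4))
f=lambda v:np.concatenate([(np.array(W(v,l,.012))-w)[:2] for l,w in list(zip(L,pw))+list(zip(L[2:],sw))])
r=least_squares(f,[.58,-.07,.25]);v=r.x;print("pose",v,np.degrees(v[2]),r.fun.round(4))
sel=W(v,[-.03,-.095],.076);print("sel",sel)
for n,im in(("top",p),("scene",s)):
  for k in("selector_grip","paddle","lever_pivot"):
    print(n,k,[ (round(o["conf"],2),np.round(o["pixel"],1)) for o in env.tip_of(k,im)[:1]])
  print(proj(im,sel))
im=p["color"].copy()[150:290,185:345]; im=cv2.resize(im,None,fx=4.2,fy=4.2,interpolation=cv2.INTER_CUBIC)
def mk(X,col):
  q=(proj(p,X)-[185,150]+.5)*4.2; cv2.circle(im,tuple(int(a) for a in q),3,col,-1)
for l in L: mk(W(v,l,.012),(255,0,0))
mk(W(v,[-.03,-.095],.115),(255,0,0))
mk([.4975,.002,.187],(0,255,0)); mk([.6308,.0363,.115],(0,255,0))
cv2.imwrite("pics/crop.png",im[:,:,::-1])
E
```

```text
[[191.23814 197.23967]
 [301.54306 162.87442]
 [327.10376 243.75116]
 [216.3198  277.92703]] [[341.48785 211.12834]
 [283.4204  291.39877]]
[[ 0.6398  0.097   0.012 ]
 [ 0.7201 -0.1891  0.012 ]
 [ 0.5106 -0.247   0.012 ]
 [ 0.4326  0.038   0.012 ]] [[ 0.5096 -0.2466  0.012 ]
 [ 0.4295  0.0411  0.012 ]]
pose [ 0.57569362 -0.0746596   0.2700412 ] 15.47222106872318 [ 0.0019  0.0023  0.0016 -0.0008 -0.0009 -0.0015 -0.0029  0.0026  0.0001
 -0.002   0.0002 -0.0005]
sel [np.float64(0.5721240773449386), np.float64(-0.17421992333062603), 0.076]
top selector_grip [(0.84, array([301.7, 220.7]))]
top paddle [(0.71, array([224.3, 259.7]))]
top lever_pivot [(0.72, array([211., 199.]))]
[300.87353883 220.66898442]
scene selector_grip [(0.7, array([311.9, 196.8]))]
scene paddle [(0.75, array([279. , 231.6]))]
scene lever_pivot [(0.7, array([234.6, 212.4]))]
[310.30279293 196.68875098]
```

View pics/crop.png

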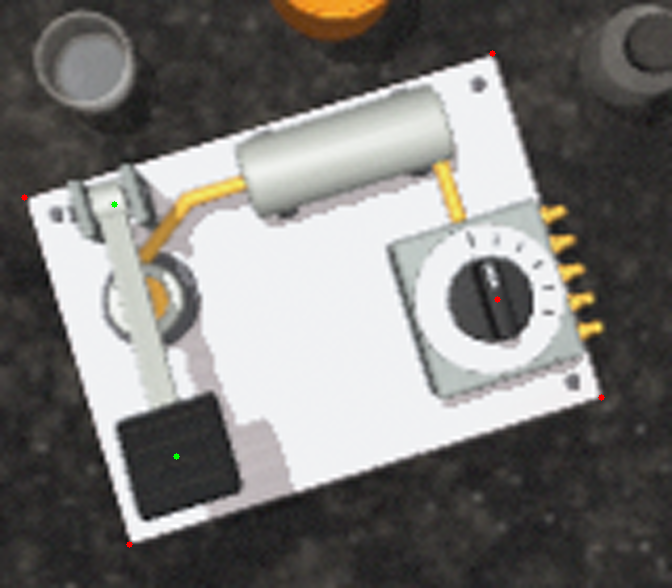

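The fit matches the picture: the red corner dots sit on the plate corners and the selector dot sits on the bar. The selector is at (0.572,-0.174), the paddle press point is about (0.491,0.000), and the yaw is 15.5°. Next I move toward the paddle, shutting and turning the gripper on the way.

Emit:
move_arm([
  [0, 0, -32.7, -17.9, -15.5, 0, -1],
  [0, 0, -32.7, -17.9, -15.5, 0, -1],
  [0, 0, -32.7, -17.9, -15.5, 0, -1],
  [0, 0, -32.7, -17.9, -15.5, 0, -1],
  [0, 0, -32.7, -17.9, -15.5, 0, -1],
], squeeze=60)

```text
time_s: 1.7
position: [0.2839, 0.3307, 0.2315]
tool_rot: [[-0.962, -0.272, 0.001], [-0.272, 0.962, 0.001], [-0.001, 0.0, -1.0]]
ft_force: [0.7, 0.9, -0.7]
grip_width: 0.0124
gripper_force: 0.0
```

Emit:
move_arm([
  [0, 0, 0, -6.8, -22.9, 0, -1],
  [0, 0, 0, -6.8, -22.9, 0, -1],
  [0, 0, 0, -6.8, -22.9, 0, -1],
  [0, 0, 0, -6.8, -22.9, 0, -1],
  [0, 0, 0, -6.8, -22.9, 0, -1],
])

```text
time_s: 2.2
position: [0.4111, 0.1269, 0.2316]
tool_rot: [[-0.964, -0.265, 0.001], [-0.265, 0.964, -0.0], [-0.001, -0.0, -1.0]]
ft_force: [0.8, 1.0, -0.1]
grip_width: -0.0002
gripper_force: 0.0
```

Emit:
move_arm([
  [0, 0, 0, -4.1, -13.7, 0, -1],
  [0, 0, 0, -4.1, -13.7, 0, -1],
  [0, 0, 0, -4.1, -13.7, 0, -1],
  [0, 0, 0, -4.1, -13.7, 0, -1],
  [0, 0, 0, -4.1, -13.7, 0, -1],
])

```text
time_s: 2.7
position: [0.4861, 0.0077, 0.231]
tool_rot: [[-0.964, -0.265, -0.001], [-0.265, 0.964, 0.0], [0.001, 0.001, -1.0]]
ft_force: [-0.2, 0.2, -0.4]
grip_width: -0.0002
gripper_force: 0.0
```

Emit:
move_arm([
  [0, 0, 0, 0, 0, 3, -1],
  [0, 0, 0, 0, 0, 6, -1],
  [0, 0, 0, 0, 0, 9, -1],
  [0, 0, 0, 0, 0, 12, -1],
  [0, 0, 0, 0, 0, 14, -1],
])

```text
time_s: 3.2
position: [0.4862, 0.0095, 0.0911]
tool_rot: [[-0.963, -0.268, 0.003], [-0.268, 0.963, 0.0], [-0.003, -0.001, -1.0]]
ft_force: [4.0, 2.6, 8.7]
grip_width: 0.0002
gripper_force: 4.0
```

Emit:
move_arm([
  [0, 0, 0, 0, 0, 0.5, -1],
  [0, 0, 0, 0, 0, 0.8, -1],
  [0, 0, 0, 0, 0, 0.8, -1],
])

```text
time_s: 3.5
position: [0.4863, 0.0096, 0.0844]
tool_rot: [[-0.963, -0.268, 0.002], [-0.268, 0.963, 0.0], [-0.002, -0.0, -1.0]]
ft_force: [-0.1, 2.2, 6.2]
grip_width: -0.0
gripper_force: 3.4
```

```bash
python3 - <<'E'
from h import *
p=env.get_image("scene");t=env.get_image("top")
im=np.hstack([cv2.resize(p["color"][150:310,180:360],None,fx=2.2,fy=2.2),cv2.resize(t["color"][150:310,180:360],None,fx=2.2,fy=2.2)])
cv2.imwrite("pics/b.png",im[:,:,::-1]);s=env.observe();print(s["position"],s["ft_force"])
E
```

```text
[0.48632598 0.00954861 0.08467131] [-0.21174434  1.86594219  7.50519379]
```

View pics/b.png

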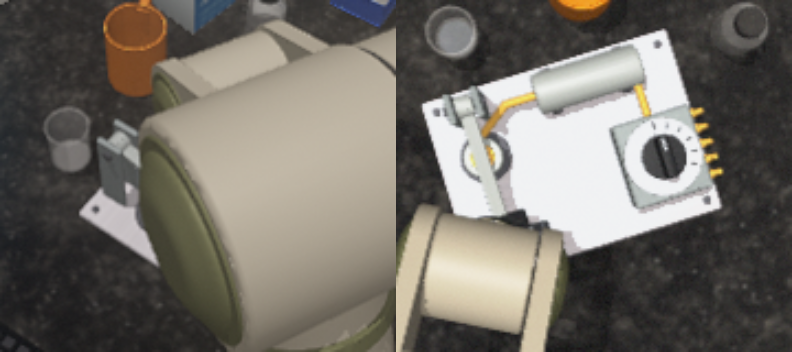

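The arm covers the paddle in both views. The geometry puts the lever near 0.70 rad, and the force is still at spring level, so I press a few mm more to feel for the stop.

Emit:
move_arm([
  [0, 0, 0, 0, 0, 0.3, -1],
  [0, 0, 0, 0, 0, 0.5, -1],
  [0, 0, 0, 0, 0, 0.5, -1],
])

```text
time_s: 3.9
position: [0.4868, 0.0095, 0.0798]
tool_rot: [[-0.963, -0.268, 0.004], [-0.268, 0.963, -0.0], [-0.004, -0.001, -1.0]]
ft_force: [1.9, 1.3, 7.5]
grip_width: -0.0001
gripper_force: 3.5
```

Emit:
move_arm([
  [0, 0, 0, 0, 0, 0.3, -1],
  [0, 0, 0, 0, 0, 0.5, -1],
  [0, 0, 0, 0, 0, 0.5, -1],
])

```text
time_s: 4.2
position: [0.4873, 0.0095, 0.0763]
tool_rot: [[-0.963, -0.268, 0.006], [-0.268, 0.963, -0.0], [-0.006, -0.002, -1.0]]
ft_force: [-2.3, 3.5, 23.2]
grip_width: 0.0001
gripper_force: 11.0
```

The force jumped to 23 N, so the lever is on its stop. Release, then strokes 2 and 3.

Emit:
move_arm([
  [0, 0, 0, 0, 0, -4, -1],
  [0, 0, 0, 0, 0, -8, -1],
  [0, 0, 0, 0, 0, -12, -1],
  [0, 0, 0, 0, 0, -15.8, -1],
  [0, 0, 0, 0, -0.8, -15.8, -1],
])

```text
time_s: 4.7
position: [0.4891, 0.0018, 0.2366]
tool_rot: [[-0.963, -0.269, 0.01], [-0.269, 0.963, -0.002], [-0.009, -0.005, -1.0]]
ft_force: [0.6, -0.5, -0.0]
grip_width: 0.0001
gripper_force: 0.0
```

Emit:
move_arm([
  [0, 0, 0, 0, 0, 0, -1],
  [0, 0, 0, 0, 0, 0, -1],
  [0, 0, 0, 0, 0, 0, -1],
  [0, 0, 0, 0, 0, 0, -1],
  [0, 0, 0, 0, 0, 0, -1],
])

```text
time_s: 5.2
position: [0.488, 0.0006, 0.2308]
tool_rot: [[-0.964, -0.267, -0.001], [-0.267, 0.964, 0.0], [0.001, 0.001, -1.0]]
ft_force: [0.8, -0.3, 0.2]
grip_width: -0.0
gripper_force: 0.0
```

```bash
python3 - <<'E'
from h import *
p=env.get_image("scene");t=env.get_image("top")
im=np.hstack([cv2.resize(p["color"][150:310,180:360],None,fx=2.2,fy=2.2),cv2.resize(t["color"][150:310,180:360],None,fx=2.2,fy=2.2)])
cv2.imwrite("pics/c.png",im[:,:,::-1]);s=env.observe();print(s["position"],s["ft_force"])
E
```

```text
[0.48808552 0.00054936 0.23108459] [0.79230129 0.04364477 0.71177011]
```

View pics/c.png

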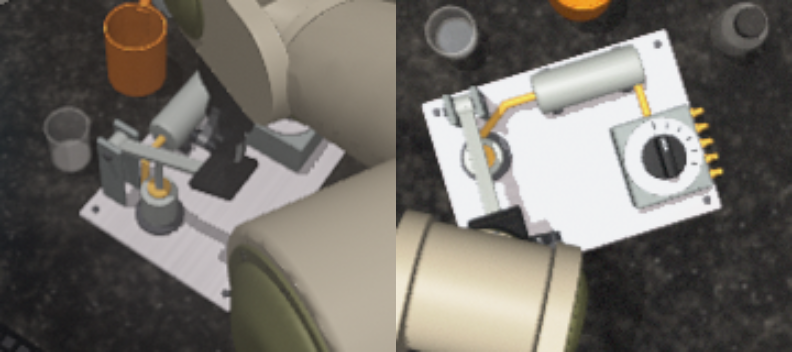

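The lever is back up, with the paddle visible at (222,170) in the left crop, and the fingers are clear above it.

Emit:
move_arm([
  [0, 0, 0, 0, 0, 4, -1],
  [0, 0, 0, 0, 0, 8, -1],
  [0, 0, 0, 0, 0, 12, -1],
  [0, 0, 0, 0, 0, 14.5, -1],
  [0, 0, 0, 0, 0, 15.5, -1],
])

```text
time_s: 5.8
position: [0.489, 0.0004, 0.0755]
tool_rot: [[-0.964, -0.266, 0.001], [-0.266, 0.964, 0.0], [-0.001, -0.0, -1.0]]
ft_force: [-1.3, 3.8, 35.3]
grip_width: -0.0
gripper_force: 17.4
```

Emit:
move_arm([
  [0, 0, 0, 0, 0, 0.3, -1],
  [0, 0, 0, 0, 0, 0.3, -1],
])

```text
time_s: 6.0
position: [0.4891, 0.0005, 0.0757]
tool_rot: [[-0.964, -0.267, 0.003], [-0.267, 0.964, -0.001], [-0.003, -0.001, -1.0]]
ft_force: [-6.8, 1.9, 27.1]
grip_width: 0.0001
gripper_force: 13.5
```

Emit:
move_arm([
  [0, 0, 0, 0, 0, -4, -1],
  [0, 0, 0, 0, 0, -8, -1],
  [0, 0, 0, 0, 0, -12, -1],
  [0, 0, 0, 0, 0, -15.8, -1],
  [0, 0, 0, 0, 0, -15.8, -1],
])

```text
time_s: 6.5
position: [0.4898, 0.0001, 0.2361]
tool_rot: [[-0.964, -0.267, 0.009], [-0.267, 0.964, -0.002], [-0.008, -0.005, -1.0]]
ft_force: [0.3, 0.7, -1.3]
grip_width: 0.0002
gripper_force: 0.0
```

Emit:
move_arm([
  [0, 0, 0, 0, 0, 0, -1],
  [0, 0, 0, 0, 0, 0, -1],
  [0, 0, 0, 0, 0, 0, -1],
  [0, 0, 0, 0, 0, 0, -1],
  [0, 0, 0, 0, 0, 0, -1],
])

```text
time_s: 7.0
position: [0.488, 0.0005, 0.2308]
tool_rot: [[-0.964, -0.267, -0.001], [-0.267, 0.964, 0.0], [0.001, 0.001, -1.0]]
ft_force: [-0.3, -1.2, -0.2]
grip_width: -0.0001
gripper_force: 0.0
```

Emit:
move_arm([
  [0, 0, 0, 0, 0, 4, -1],
  [0, 0, 0, 0, 0, 8, -1],
  [0, 0, 0, 0, 0, 12, -1],
  [0, 0, 0, 0, 0, 14.5, -1],
  [0, 0, 0, 0, 0, 15.5, -1],
])

```text
time_s: 7.5
position: [0.4889, 0.0004, 0.0754]
tool_rot: [[-0.964, -0.266, 0.001], [-0.266, 0.964, 0.0], [-0.001, -0.0, -1.0]]
ft_force: [-2.0, 3.4, 36.8]
grip_width: 0.0
gripper_force: 18.1
```

Emit:
move_arm([
  [0, 0, 0, 0, 0, 0.3, -1],
  [0, 0, 0, 0, 0, 0.3, -1],
])

```text
time_s: 7.7
position: [0.489, 0.0005, 0.0757]
tool_rot: [[-0.964, -0.267, 0.003], [-0.267, 0.964, -0.001], [-0.003, -0.001, -1.0]]
ft_force: [-6.6, 2.3, 27.9]
grip_width: -0.0001
gripper_force: 13.9
```

Emit:
move_arm([
  [0, 0, 0, 0, 0, -4, -1],
  [0, 0, 0, 0, 0, -8, -1],
  [0, 0, 0, 0, 0, -12, -1],
  [0, 0, 0, 0, 0, -15.8, -1],
  [0, 0, 0, 0, 0, -15.8, -1],
])

```text
time_s: 8.2
position: [0.4898, 0.0001, 0.2361]
tool_rot: [[-0.964, -0.267, 0.009], [-0.267, 0.964, -0.002], [-0.008, -0.005, -1.0]]
ft_force: [0.3, 0.4, -0.3]
grip_width: -0.0002
gripper_force: 0.0
```

Emit:
move_arm([
  [0, 0, 0, 0, 0, 0, -1],
  [0, 0, 0, 0, 0, 0, -1],
  [0, 0, 0, 0, 0, 0, -1],
  [0, 0, 0, 0, 0, 0, -1],
  [0, 0, 0, 0, 0, 0, -1],
])

```text
time_s: 8.7
position: [0.4881, 0.0005, 0.2308]
tool_rot: [[-0.964, -0.267, -0.001], [-0.267, 0.964, 0.0], [0.001, 0.001, -1.0]]
ft_force: [0.6, 1.1, -0.6]
grip_width: -0.0
gripper_force: 0.0
```

Three strokes are done, each reaching the stop. Now I move over the selector and open the gripper.

Emit:
move_arm([
  [0, 0, 0, -3.45, -19.1, 0, -1],
  [0, 0, 0, -3.45, -19.1, 0, -1],
  [0, 0, 0, -3.45, -19.1, 0, 0.2],
  [0, 0, 0, -3.45, -19.1, 0, 0.2],
  [0, 0, 0, -3.45, -19.1, 0, 0.2],
])

```text
time_s: 9.2
position: [0.5735, -0.1791, 0.2297]
tool_rot: [[-0.965, -0.262, -0.001], [-0.262, 0.965, -0.0], [0.001, -0.0, -1.0]]
ft_force: [-0.7, 0.8, -1.0]
grip_width: 0.0435
gripper_force: 0.0
```

Emit:
move_arm([
  [0, 0, 0, 0, 0, 0, 0.2],
  [0, 0, 0, 0, 0, 4, 0.2],
  [0, 0, 0, 0, 0, 8, 0.2],
  [0, 0, 0, 0, 0, 8, 0.2],
])

```text
time_s: 9.6
position: [0.5698, -0.172, 0.1471]
tool_rot: [[-0.963, -0.268, -0.009], [-0.268, 0.963, 0.005], [0.007, 0.007, -1.0]]
ft_force: [-1.1, 0.1, -0.9]
grip_width: 0.0511
gripper_force: 0.0
```

```bash
python3 - <<'E'
from h import *
p=env.get_image("scene");t=env.get_image("top")
im=np.hstack([cv2.resize(p["color"][130:290,200:380],None,fx=2.2,fy=2.2),cv2.resize(t["color"][150:310,180:360],None,fx=2.2,fy=2.2)])
cv2.imwrite("pics/d.png",im[:,:,::-1]);s=env.observe();print(s["position"],s["ft_force"],s["grip_width"])
E
```

```text
[ 0.57249324 -0.17361464  0.15253666] [0.6648928  0.19323991 1.37572446] 0.050931616877499426
```

View pics/d.png

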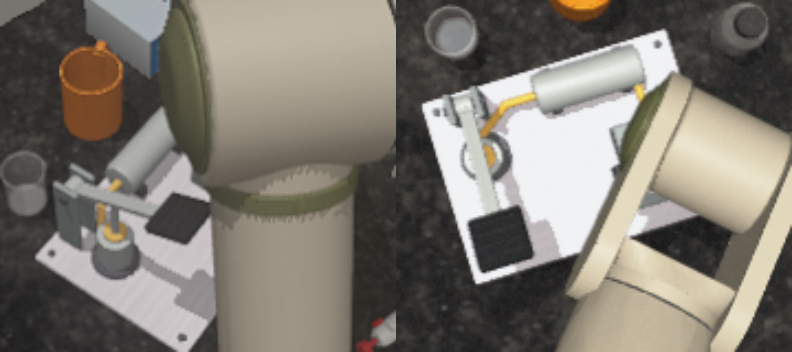

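The arm hides the knob, but the lever is up and the TCP is at (0.5725,-0.1736), which matches the fitted axis. Descend and close.

Emit:
move_arm([
  [0, 0, 0, 0, 0, 2.5, 0.2],
  [0, 0, 0, 0, 0, 5, 0.2],
  [0, 0, 0, 0, 0, 6.2, 0.2],
  [0, 0, 0, 0, 0, 6.2, 0.2],
  [0, 0, 0, 0, 0, 6.2, 0.2],
])

```text
time_s: 10.2
position: [0.5732, -0.1747, 0.0912]
tool_rot: [[-0.964, -0.267, 0.002], [-0.267, 0.964, -0.001], [-0.002, -0.002, -1.0]]
ft_force: [0.5, -0.8, 0.7]
grip_width: 0.0512
gripper_force: 0.0
```

Emit:
move_arm([
  [0, 0, 0, 0, 0, 0, -1],
  [0, 0, 0, 0, 0, 0, -1],
  [0, 0, 0, 0, 0, 0, -1],
  [0, 0, 0, 0, 0, 0, -1],
  [0, 0, 0, 0, 0, 0, -1],
], squeeze=40)

```text
time_s: 10.7
position: [0.5729, -0.1753, 0.0904]
tool_rot: [[-0.964, -0.266, 0.002], [-0.266, 0.964, -0.002], [-0.001, -0.002, -1.0]]
ft_force: [-0.0, -4.5, 5.9]
grip_width: 0.0122
gripper_force: 42.5
```

The gripper has the bar, with a width of 12–13 mm. Turn clockwise 24° (first click) and check the wrist torque.

Emit:
move_arm([
  [0, 0, 6, 0, 0, 0, -1],
  [0, 0, 12, 0, 0, 0, -1],
  [0, 0, 18, 0, 0, 0, -1],
  [0, 0, 24, 0, 0, 0, -1],
  [0, 0, 24, 0, 0, 0, -1],
], squeeze=60)

```text
time_s: 11.2
position: [0.5729, -0.1752, 0.0904]
tool_rot: [[-0.988, 0.151, 0.002], [0.151, 0.988, -0.002], [-0.002, -0.002, -1.0]]
ft_force: [-0.6, -3.2, 6.0]
grip_width: 0.0118
gripper_force: 62.8
```

```bash
python3 - <<'E'
from h import *
s=env.observe();R=np.array(s["tool_rot"]);print(s["position"],s["ft_force"],s["wrist_torque"],np.degrees(np.arctan2(R[1,1],R[0,1])),s["grip_width"],s["gripper_force"])
E
```

```text
[ 0.57293127 -0.17523475  0.09044061] [-0.58654371 -3.21282593  6.03001085] [-0.47673361 -0.02046099  0.11209465] 81.29314683311058 0.011763006725719052 62.783886194229126
```

Emit:
move_arm([
  [0, 0, 6, 0, 0, 0, -1],
  [0, 0, 12, 0, 0, 0, -1],
  [0, 0, 18, 0, 0, 0, -1],
  [0, 0, 24, 0, 0, 0, -1],
  [0, 0, 24, 0, 0, 0, -1],
])

```text
time_s: 11.7
position: [0.573, -0.1752, 0.0904]
tool_rot: [[-0.841, 0.54, 0.002], [0.54, 0.841, -0.002], [-0.003, -0.0, -1.0]]
ft_force: [-0.9, -3.6, 5.9]
grip_width: 0.0119
gripper_force: 62.8
```

Emit:
move_arm([
  [0, 0, 6, 0, 0, 0, -1],
  [0, 0, 12, 0, 0, 0, -1],
  [0, 0, 18, 0, 0, 0, -1],
  [0, 0, 24, 0, 0, 0, -1],
  [0, 0, 24, 0, 0, 0, -1],
])

```text
time_s: 12.2
position: [0.573, -0.1752, 0.0904]
tool_rot: [[-0.549, 0.836, 0.002], [0.836, 0.549, -0.002], [-0.003, 0.001, -1.0]]
ft_force: [-0.6, -3.7, 6.4]
grip_width: 0.0117
gripper_force: 62.7
```

Emit:
move_arm([
  [0, 0, 0, 0, 0, 0, -1],
  [0, 0, 0, 0, 0, 0, -1],
  [0, 0, 0, 0, 0, 0, -1],
  [0, 0, 0, 0, 0, 0, -1],
  [0, 0, 0, 0, 0, 0, -1],
])

```text
time_s: 12.7
position: [0.573, -0.1752, 0.0904]
tool_rot: [[-0.551, 0.834, 0.002], [0.834, 0.551, -0.002], [-0.003, 0.001, -1.0]]
ft_force: [0.1, -2.7, 6.1]
grip_width: 0.0117
gripper_force: 62.7
```

```bash
python3 - <<'E'
from h import *
t=env.get_image("top");p=env.get_image("scene")
im=np.hstack([cv2.resize(p["color"][130:290,200:380],None,fx=2.2,fy=2.2),cv2.resize(t["color"][150:310,180:360],None,fx=2.2,fy=2.2)])
cv2.imwrite("pics/e.png",im[:,:,::-1])
s=env.observe();R=np.array(s["tool_rot"]);print(s["position"],s["ft_force"],s["wrist_torque"],np.degrees(np.arctan2(R[1,1],R[0,1])),s["grip_width"],s["gripper_force"])
E
```

```text
[ 0.57299964 -0.17521594  0.09043154] [-0.40757865 -2.87798764  6.29108349] [-0.53134093 -0.04509799  0.12479124] 33.469505824013034 0.011836629565853926 62.74340271949768
```

View pics/e.png

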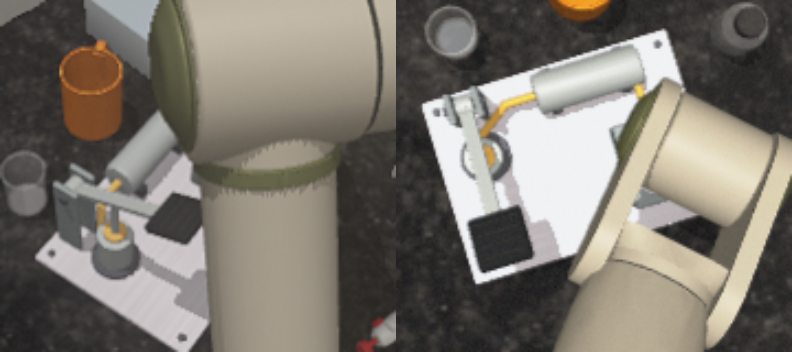

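Lever up, bystanders untouched. The tool has turned 72° from home, the grip is 63 N, and the torque fits the return spring. Handing in.

```bash
python3 -c "
from rig import env
print(env.close_job())"
```

```text
the job is handed in; nothing more can be done
None
```

I pumped three full strokes to the stop, turned the knob clockwise 72° (the third stop, going by the tool angle, since the arm hid the knob) and handed the job in with the knob still gripped and the lever up; no verdict was returned.

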